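# Open the battery compartment of the tracing light pad

## Robot

A 6-joint arm with a two-finger parallel gripper is mounted at the origin on a cart in front of the work surface, level with it; the furniture and walls round the work are solid. World frame = base frame: x ahead of the robot, y to its left, z up, the work surface at z = 0. Lengths are in m, angles in rad, forces in N, time in s.
With the tool pointing down it reaches from about 0.15 to 0.775 m from the base axis. Payload 6.1 kg.
Tool frame: the origin (TCP) lies at the very end of the fingers, on their centre line; the grasp point (between the pads) lies 19 mm behind it; z points along the fingers, y is the line along which they close (so a half turn about z gives the same grasp; the last joint's range is limited). The gripper opens to 85 mm and grips with 20 to 120 N. Pads are 22 mm wide; open, the fingers measure 114 mm over their backs; the gripper's body (76 mm by 85 mm) begins 54 mm behind the grasp point. The pads swing forward as they close: fully open they stand 13 mm farther back than shut.
Start: joints at [-1.344, 0.126, -0.04, 1.405, 0, 1.571], TCP at [0.118, -0.512, 0.208] pointing down, gripper open.
Joint ranges: [-2.72, 2.72], [-0.95, 1.95], [-1.27, 1.35], [-1.78, 2.02], [-1.46, 1.47], [-3.14, 3.14]. Speed limits (rad/s): [2.39, 2.39, 3.01, 3.14, 3.14, 3.14].

## Interface

Orientations are given as a 3x3 rotation matrix whose columns are the frame's x, y, z axes.
In Python, from rig import env gives the robot as it stands.
- The arm moves only by the tool drive_tool, never from a script. Its argument "increments" is text: rows parted by semicolons, each of 7 numbers parted by spaces: the shift along the world's x, y, z in cm, then the turn, a rotation vector about the world's x, y, z in rad, then the finger opening in cm, from 0 to 8.54. A call has 1 to 12 rows; each row is the pose to reach, as a shift and turn from the pose commanded when the call began; what a row does not reach only later rows make up. A row lasts 1/12 s, in which the tool goes at most 41.7 mm and 7.16 degrees, less where a joint would pass 70% of its speed; a pose out of reach is approached as far as the arm can. A call with a gripper value outside its range is refused whole. The fingers move at their own pace and stop on an object; the grip force is fixed at half the most. Time passes only in rows, so rows that repeat a pose let the fingers close. It gives the time, the measured TCP pose, the force, the opening and the grip force at its end, in the units of the state.
- env.get_state(): the state, without advancing time (a new reading comes with each control period).
- env.snapshot(name): name is "side" or "top"; returns a dict with "pixels" (384x512x3 uint8, blue, green, red), "z_map" (384x512 float32, m along the optical axis (not along the pixel's ray), 0 where there is no reading), "K" (3x3 intrinsics, pixels), "rvec" (rotation vector, rad) and "tvec" (3), from world to camera coordinates, as OpenCV has them. Camera axes: x right, y down, z forward; pixel columns grow to the right and rows downward; lengths in m; the calibration is good to about 2 mm. A picture is of the moment at which its call begins.
- env.finish_job(): hands the job in; it is judged then, once.
The state is a dict: "time_s": time; "joint_positions": joint angles; "qvel": joint speeds; "joint_efforts": joint torques, N m; "tool_pos": TCP position; "ee_rot": TCP orientation; "contact_force": force on the tool from outside, world axes, zero at the start; "wrist_torque": the same for the moment, N m; "opening": finger opening in m; "grip_force": force on a finger pad.
Only numpy, scipy, OpenCV 4.12 (cv2) and the standard library are available. Lean on these libraries where they do the work, as an engineer would, in place of code of your own. Each camera call takes 0.05 s, during which the arm holds its last target. There are 200 camera calls.

## Task

The tracing light pad lies face down and its batteries are flat. With a fingertip press the snap tab at the end of the battery housing down until the cover springs loose, then push the cover along its grooves until it is right out of them, and leave it lying on the back of the pad. Only press and push: do not lift the cover, and leave the eraser on the pad and the glue stick beside it where they are.

Things in the scene. Friction and masses are not known exactly. Their poses are not given: they have to be found in the camera images.
- light_pad: Tracing light pad lying face down, fixed: white slab 260 x 150 x 16 mm. Origin on the desk on its long centre line, z up; +x is the way the battery cover slides off. It spans x -140 to 120, y -75 to 75 mm. Raised battery housing on its back: centre line y = -25 mm, 77 mm wide, x -103 to -8 mm, top at z = 28.5 mm, open at its +x end. Beyond it the back is flat (z = 16 mm) but for 2.5 mm corner feet.
- battery_well (a point): middle of the battery well, at x = -47, y = -25, z = 22.5 mm on the pad: the level on which the cover's flanges run. Four AA cells lie in the well, all below z = 18 mm.
- snap_tab (a joint): travel of the snap tab, straight down: 0 up, 0.0065 m fully pressed; sprung, 1 N at first, 4 N fully down (up to 6 N with friction). From about 4 mm it frees the cover, which springs then kick about 10 mm along +x so that it stays free when the tab is let go and rises.
- tab_top (a point): centre of the snap tab's top (moves with the tab). The tab is a grey rounded block 24 mm (pad x) by 28 mm (pad y) with three fine ridges, at pad x = -116, y = -25 mm, just behind the closed end of the housing; its top is at z = 36 mm. The surround beside it is 22.5 mm high and the housing 1 mm ahead of it 28.5 mm, so the tab stays proud even when pressed.
- battery_cover: loose grey cover 84 mm (x) by 63 mm (y), about 60 g, sliding in the housing's grooves with 1.5 mm play. Origin: middle of its flanges' underside; axes like the pad's. Closed: pad x = -49, y = -25, z = 22.5 mm; its flat top is 5.8 mm above the origin. It is wholly out of the grooves from pad x = +34 mm on and then lies nearly level on the pad's back, origin about 21 mm above the desk.
- ledge_face (a point): middle of the rear (-x) face of the thumb ledge, an upright rib across the cover to push against along +x: 36 mm wide (y), 7 mm thick, 8 mm above the cover's flat top. The point is 1 mm behind the cover's origin and 11 mm above it (3 mm under the ledge's upper edge). The 41 mm of cover behind the ledge are flat and free.
- eraser: loose eraser 20 x 42 x 13 mm lying on the back of the pad, to one side of where the cover comes out; origin under its middle. Not to be moved.
- glue_stick: loose glue stick, 26 mm across, 86 mm tall, standing on the desk; origin under its middle. Not to be moved.

How it is judged:
By the outcome, as a careful person would: the job done as asked, in the order asked, and still so for the second after the job is handed in, with the robot touching nothing.
It also fails if it takes over 38 s, if anything falls off the work surface, if the arm or the gripper's body presses on something with over 40 N, if the wrist force passes 120 N, or if a joint passes its speed limit or range.

## Working session

There is one attempt and no reset: what is moved stays moved. The work goes in short steps, Python scripts to look and compute and a tool call to move; the robot and the scene stay as the last step left them, time stands still between calls to the robot, and variables do not carry over. Pictures are saved under pics/ and viewed, at most 10 in all, crops included, and the job is handed in when it is done.

Besides the shell and the picture viewer there is one more tool, called in YAML: its name, and indented under it one key for each argument. drive_tool: Moves the arm, as the interface text tells. Its arguments: {"type":"object","properties":{"increments":{"type":"string"}},"required":["increments"]}

```bash
mkdir -p pics
cat > h.py <<'E'
import numpy as np,cv2
from rig import env
def snap(n):
    s=env.snapshot(n);R,_=cv2.Rodrigues(np.array(s["rvec"],float));K=np.array(s["K"]);t=np.array(s["tvec"]).ravel()
    z=s["z_map"];v,u=np.indices(z.shape)
    c=np.stack([(u-K[0,2])/K[0,0]*z,(v-K[1,2])/K[1,1]*z,z],-1)
    s["P"]=(c-t)@R; s["P"][z==0]=np.nan
    return s
E
python3 - <<'E'
from h import *
for n in("top","side"):
    s=snap(n);cv2.imwrite(f"pics/{n}1.png",s["pixels"]);np.save(n+"P.npy",s["P"]);np.save(n+"I.npy",s["pixels"])
st=env.get_state();print(st["time_s"],st["tool_pos"],st["ee_rot"])
E
```

```text
0.1 [ 0.11795357 -0.5111641   0.20709884] [[ 9.74393925e-01  2.24847398e-01 -3.54468127e-04]
 [ 2.24847676e-01 -9.74392894e-01  1.41799974e-03]
 [-2.65576723e-05 -1.46139167e-03 -9.99998932e-01]]
```

View pics/top1.png

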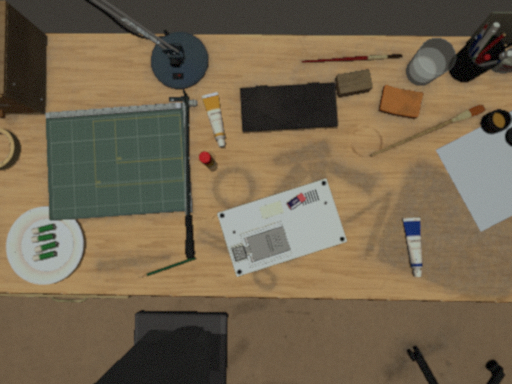

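View pics/side1.png

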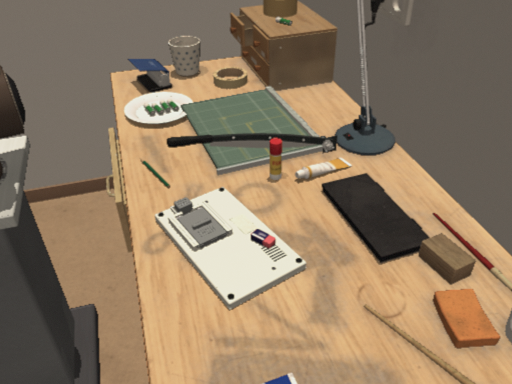

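The top view shows the pad at (220-345, 180-275), the tab at about (238,253), the eraser at about (296,201) and the glue stick at about (207,158). Next I'll fit the pad's pose.

Run:
```python
from h import *
P=np.load("topP.npy");I=np.load("topI.npy").astype(int)
v,u=np.indices(P.shape[:2])
box=(u>212)&(u<352)&(v>172)&(v<282)
print("desk z",np.nanmedian(P[(u>220)&(u<340)&(v>150)&(v<170)][:,2]))
m=box&(P[...,2]>0.010)&(P[...,2]<0.06)
m=cv2.morphologyEx(m.astype(np.uint8),cv2.MORPH_OPEN,np.ones((3,3)))>0
q=P[m][:,:2].astype(np.float32)*1000
r=cv2.minAreaRect(q);print(r,cv2.boxPoints(r).round(1).tolist())
for a in [(238,253),(260,245),(300,210),(296,201)]: print(a,P[a[1],a[0]].round(4))
c=np.array(r[0]);b=cv2.boxPoints(r)
# long axis direction
e=[b[1]-b[0],b[2]-b[1]];L=max(e,key=np.linalg.norm);L=L/np.linalg.norm(L)
g=P[245,260][:2]*1000-c
if L@g>0:L=-L
Y=np.array([-L[1],L[0]]);o=c+10*L
print("origin",o,"xaxis",L,np.arctan2(L[1],L[0]))
def loc(p): d=p[...,:2]*1000-o; return np.stack([d@L,d@Y,p[...,2]*1000],-1)
for n,k in(("top",1),("side",1)):
    Q=loc(np.load(n+"P.npy"))
    t=(abs(Q[...,0]+116)<25)&(abs(Q[...,1]+25)<25)&(Q[...,2]>31.5)&(Q[...,2]<50)
    print(n,"tab",t.sum(),Q[t].mean(0).round(1),Q[t].min(0).round(1),Q[t].max(0).round(1))
    t=(abs(Q[...,0]+47)<20)&(abs(Q[...,1]+25)<25)&(Q[...,2]>32.5)&(Q[...,2]<50)
    if t.sum():print(n,"ledge",t.sum(),Q[t].mean(0).round(1),Q[t].min(0).round(1),Q[t].max(0).round(1))
    t=(Q[...,0]>-5)&(Q[...,0]<112)&(abs(Q[...,1])<68)&(Q[...,2]>22)&(Q[...,2]<50)
    print(n,"eraser",t.sum(),Q[t].mean(0).round(1),Q[t].min(0).round(1),Q[t].max(0).round(1))
    t=(abs(Q[...,0])<250)&(abs(Q[...,1])<150)&(Q[...,2]>60)&(Q[...,2]<120)
    print(n,"glue",t.sum(),Q[t].mean(0).round(1))
print("tab world",o-116*L-25*Y,"ledge world",o-50*L-25*Y)
```

```text
desk z 9.967096752215742e-05
((519.3800659179688, -359.52154541015625), (149.99893188476562, 260.08740234375), 18.591773986816406) [[406.79998779296875, -260.20001220703125], [489.79998779296875, -506.70001220703125], [631.9000244140625, -458.8999938964844], [549.0, -212.39999389648438]]
(238, 253) [ 0.4619 -0.2644  0.0341]
(260, 245) [ 0.4797 -0.3121  0.0282]
(300, 210) [ 0.5585 -0.4004  0.0165]
(296, 201) [ 0.5779 -0.3901  0.0295]
origin [ 522.56829739 -368.99968815] xaxis [ 0.31882316 -0.9478143 ] -1.2463088
top tab 143 [-115.3  -24.7   35.5] [-127.5  -38.8   31.6] [-103.6  -10.9   39. ]
top ledge 53 [-46.3 -25.   36. ] [-50.1 -42.4  32.6] [-31.9  -7.4  39.5]
top eraser 167 [37.8 45.1 28.7] [16.7 21.9 22.1] [58.9 59.3 32.3]
top glue 579 [-189.7   65.5  106.1]
side tab 136 [-114.9  -25.2   35. ] [-129.1  -38.5   31.5] [-103.7  -11.1   38.3]
side ledge 69 [-47.2 -24.6  35. ] [-51.6 -41.5  32.5] [-43.3  -7.7  37.4]
side eraser 248 [38.7 44.6 27.4] [14.5 30.5 22.1] [60.6 59.3 30.8]
side glue 847 [-187.    76.7   96.6]
tab world [ 461.88945484 -267.02381039] ledge world [ 482.93178272 -329.57955456]
```

drive_tool:
  increments: "34.4 24.4 -8 0 0 0.098 0;34.4 24.4 -8 0 0 0.098 0;34.4 24.4 -8 0 0 0.098 0;34.4 24.4 -8 0 0 0.098 0;34.4 24.4 -8 0 0 0.098 0;34.4 24.4 -8 0 0 0.098 0;34.4 24.4 -8 0 0 0.098 0;34.4 24.4 -8 0 0 0.098 0;34.4 24.4 -8 0 0 0.098 0;34.4 24.4 -8 0 0 0.098 0;34.4 24.4 -8 0 0 0.098 0;34.4 24.4 -8 0 0 0.098 0"

```text
time_s: 1.1
tool_pos: [0.4636, -0.2652, 0.1262]
ee_rot: [[0.946, 0.324, -0.002], [0.324, -0.946, 0.002], [-0.001, -0.002, -1.0]]
contact_force: [0.1, 0.3, 1.1]
opening: -0.0
grip_force: 0.0
```

drive_tool:
  increments: "0 0 -3 0 0 0 0;0 0 -6 0 0 0 0;0 0 -8 0 0 0 0;0 0 -8 0 0 0 0;0 0 -8 0 0 0 0;0 0 -8 0 0 0 0"

```text
time_s: 1.6
tool_pos: [0.4621, -0.2685, 0.0493]
ee_rot: [[0.948, 0.318, 0.001], [0.318, -0.948, -0.001], [0.001, 0.001, -1.0]]
contact_force: [0.3, 0.1, 0.5]
opening: 0.0001
grip_force: 0.0
```

Run:
```python
from h import *
s=env.get_state();print(s["tool_pos"],s["contact_force"])
a=snap("side")["pixels"][170:320,120:320];b=snap("top")["pixels"][180:290,200:350]
cv2.imwrite("pics/c2.png",np.hstack([cv2.resize(a,(400,300)),cv2.resize(b,(400,300))]))
```

```text
[ 0.46211554 -0.26852871  0.04926408] [0.3079251  0.09139252 0.5187546 ]
```

View pics/c2.png

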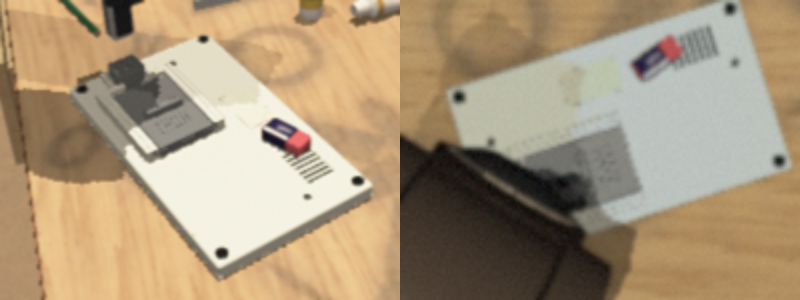

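The side crop shows the shut fingertips at (118,38), just above the tab at (125,65) and in line with it. I'll press now.

drive_tool:
  increments: "0 0 -0.5 0 0 0 0;0 0 -0.9 0 0 0 0;0 0 -1.1 0 0 0 0;0 0 -1.2 0 0 0 0;0 0 -1.2 0 0 0 0"

```text
time_s: 2.12
tool_pos: [0.4618, -0.2673, 0.0354]
ee_rot: [[0.948, 0.319, -0.001], [0.319, -0.948, 0.0], [-0.0, -0.001, -1.0]]
contact_force: [0.6, 0.5, -0.1]
opening: -0.0001
grip_force: 0.0
```

drive_tool:
  increments: "0 0 -0.15 0 0 0 0;0 0 -0.3 0 0 0 0;0 0 -0.4 0 0 0 0;0 0 -0.45 0 0 0 0;0 0 -0.5 0 0 0 0;0 0 -0.5 0 0 0 0"

```text
time_s: 2.62
tool_pos: [0.462, -0.2675, 0.0307]
ee_rot: [[0.948, 0.319, -0.0], [0.319, -0.948, 0.0], [-0.0, -0.0, -1.0]]
contact_force: [0.3, 0.6, -0.8]
opening: 0.0001
grip_force: 0.0
```

```bash
cat >> h.py <<'E'
o=np.array([522.57,-369.0]);L=np.array([.31882,-.94781]);Y=np.array([-L[1],L[0]])
def loc(p):
    d=p[...,:2]*1000-o; return np.stack([d@L,d@Y,p[...,2]*1000],-1)
def look():
    s=env.get_state();print(s["time_s"],"tool pad",loc(s["tool_pos"]).round(1),s["contact_force"])
    r=snap("side");Q=loc(r["P"])
    t=(Q[...,0]>-70)&(Q[...,0]<80)&(abs(Q[...,1]+25)<22)&(Q[...,2]>32)&(Q[...,2]<38.5)
    if t.sum():print("ledge",t.sum(),np.median(Q[t],0).round(1),Q[t].min(0).round(1),Q[t].max(0).round(1))
    return r
E
python3 -c "
from h import *
look()"
```

```text
2.6167 tool pad [-115.5  -25.1   30.7] [ 0.3301082   0.56428084 -0.76172059]
ledge 75 [-46.8 -24.4  34.9] [-51.8 -41.4  32.1] [-43.4  -6.8  38.4]
```

drive_tool:
  increments: "0 0 -0.1 0 0 0 0;0 0 -0.2 0 0 0 0;0 0 -0.2 0 0 0 0"

```text
time_s: 2.92
tool_pos: [0.4619, -0.2675, 0.0286]
ee_rot: [[0.948, 0.319, -0.0], [0.319, -0.948, 0.0], [-0.0, -0.0, -1.0]]
contact_force: [-0.5, -0.1, -0.1]
opening: -0.0001
grip_force: 0.0
```

Run:
```python
from h import *
a=look()["pixels"][170:270,130:270]
cv2.imwrite("pics/c3.png",cv2.resize(a,(700,500),interpolation=cv2.INTER_CUBIC))
```

```text
2.9167 tool pad [-115.5  -25.1   28.6] [-0.5124989  -0.06411653 -0.07528589]
ledge 76 [-46.3 -24.7  35.2] [-53.6 -42.2  32. ] [-43.   -6.9  37.3]
```

View pics/c3.png

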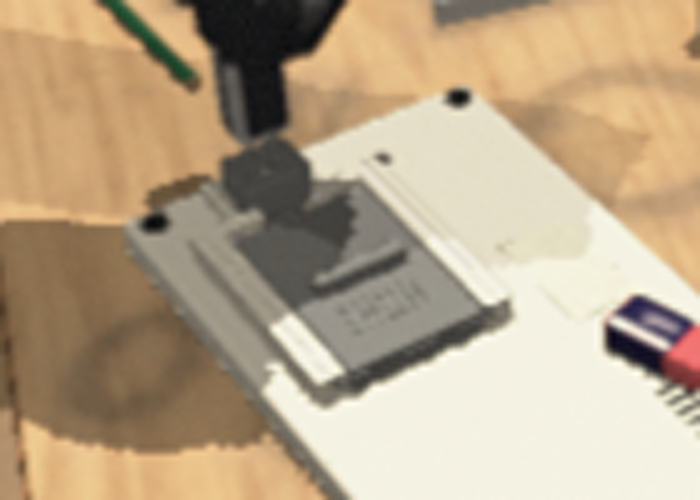

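The crop shows the fingertip ending at about (255,135), with the tab top at about (265,150). The tip looks slightly above or behind the tab, so I'll check its position by depth.

Run:
```python
from h import *
r=snap("side");Q=loc(r["P"])
# tip column: crop px (255,y)-> full u=130+255/5=181, v=170+y/5
for u in (177,181,184,187):
    print(u,[(v,*Q[v,u].round(0).astype(int)) for v in range(186,206,2)])
K=np.array(r["K"]);
p,_=cv2.projectPoints(np.array([env.get_state()["tool_pos"]]),np.array(r["rvec"],float),np.array(r["tvec"],float),K,None);print("TCP px",p.ravel())
```

```text
177 [(186, np.int64(-109), np.int64(-33), np.int64(80)), (188, np.int64(-110), np.int64(-33), np.int64(76)), (190, np.int64(-110), np.int64(-33), np.int64(72)), (192, np.int64(-110), np.int64(-34), np.int64(68)), (194, np.int64(-110), np.int64(-34), np.int64(63)), (196, np.int64(-111), np.int64(-35), np.int64(58)), (198, np.int64(-112), np.int64(-35), np.int64(53)), (200, np.int64(-172), np.int64(-11), np.int64(0)), (202, np.int64(-122), np.int64(-32), np.int64(36)), (204, np.int64(-117), np.int64(-35), np.int64(36))]
181 [(186, np.int64(-103), np.int64(-28), np.int64(82)), (188, np.int64(-100), np.int64(-29), np.int64(80)), (190, np.int64(-104), np.int64(-29), np.int64(73)), (192, np.int64(-102), np.int64(-30), np.int64(70)), (194, np.int64(-104), np.int64(-29), np.int64(64)), (196, np.int64(-104), np.int64(-30), np.int64(60)), (198, np.int64(-108), np.int64(-29), np.int64(52)), (200, np.int64(-121), np.int64(-24), np.int64(37)), (202, np.int64(-117), np.int64(-26), np.int64(37)), (204, np.int64(-113), np.int64(-28), np.int64(35))]
184 [(186, np.int64(-103), np.int64(-22), np.int64(
[... 325 characters left out ...]
p.int64(-123), np.int64(-17), np.int64(34)), (202, np.int64(-115), np.int64(-21), np.int64(36)), (204, np.int64(-111), np.int64(-23), np.int64(35))]
187 [(186, np.int64(-203), np.int64(28), np.int64(-1)), (188, np.int64(-194), np.int64(24), np.int64(1)), (190, np.int64(-190), np.int64(22), np.int64(-1)), (192, np.int64(-108), np.int64(-16), np.int64(61)), (194, np.int64(-110), np.int64(-16), np.int64(55)), (196, np.int64(-173), np.int64(12), np.int64(-1)), (198, np.int64(-165), np.int64(8), np.int64(0)), (200, np.int64(-116), np.int64(-14), np.int64(36)), (202, np.int64(-111), np.int64(-17), np.int64(36)), (204, np.int64(-108), np.int64(-19), np.int64(34))]
TCP px [182.36895134 205.59664939]
```

The depth shows the real tip at z ≈ 51 mm, although the state reports 28.6. The tab is untouched at 36. So the reported z runs about 20 mm low, and I'll descend by force and camera instead.

drive_tool:
  increments: "0 0 -0.3 0 0 0 0;0 0 -0.6 0 0 0 0;0 0 -0.9 0 0 0 0;0 0 -1.1 0 0 0 0;0 0 -1.1 0 0 0 0"

```text
time_s: 3.43
tool_pos: [0.4617, -0.2673, 0.0171]
ee_rot: [[0.948, 0.319, -0.001], [0.319, -0.948, 0.001], [-0.001, -0.001, -1.0]]
contact_force: [0.1, 0.2, 0.1]
opening: 0.0004
grip_force: 0.0
```

Run:
```python
from h import *
Q=loc(look()["P"])
for u in (178,181): print(u,[(v,*Q[v,u].round(0).astype(int).tolist()) for v in range(194,210,1)])
```

```text
3.4333 tool pad [-115.8  -25.3   17.1] [0.09743498 0.23136247 0.10329256]
ledge 77 [-46.6 -24.6  35.3] [-52.5 -42.1  32.1] [-43.4  -6.9  37.6]
178 [(194, -108, -33, 64), (195, -108, -34, 62), (196, -110, -33, 58), (197, -109, -34, 56), (198, -109, -34, 54), (199, -108, -35, 53), (200, -107, -36, 52), (201, -110, -34, 47), (202, -110, -35, 45), (203, -109, -36, 44), (204, -118, -32, 34), (205, -113, -34, 36), (206, -109, -36, 37), (207, -110, -36, 34), (208, -108, -37, 34), (209, -109, -37, 31)]
181 [(194, -101, -31, 67), (195, -103, -30, 63), (196, -105, -30, 60), (197, -104, -30, 58), (198, -103, -31, 57), (199, -102, -31, 55), (200, -103, -32, 53), (201, -103, -32, 51), (202, -103, -32, 48), (203, -109, -30, 41), (204, -112, -29, 36), (205, -111, -29, 35), (206, -110, -30, 34), (207, -107, -32, 34), (208, -105, -33, 33), (209, -106, -33, 31)]
```

drive_tool:
  increments: "0 0 -0.2 0 0 0 0;0 0 -0.4 0 0 0 0;0 0 -0.5 0 0 0 0;0 0 -0.5 0 0 0 0"

```text
time_s: 3.82
tool_pos: [0.462, -0.2675, 0.0126]
ee_rot: [[0.948, 0.319, -0.0], [0.319, -0.948, 0.0], [-0.0, -0.0, -1.0]]
contact_force: [0.1, -0.3, 0.7]
opening: -0.0003
grip_force: 0.0
```

drive_tool:
  increments: "0 0 -0.1 0 0 0 0;0 0 -0.2 0 0 0 0;0 0 -0.2 0 0 0 0"

```text
time_s: 4.07
tool_pos: [0.4621, -0.2675, 0.0108]
ee_rot: [[0.948, 0.319, 0.0], [0.319, -0.948, -0.0], [0.0, 0.0, -1.0]]
contact_force: [-0.4, -0.0, 1.6]
opening: -0.0
grip_force: 0.7
```

Run:
```python
from h import *
Q=loc(look()["P"])
for u in (178,181): print(u,[(v,*Q[v,u].round(0).astype(int).tolist()) for v in range(199,212,1)])
```

```text
4.0667 tool pad [-115.5  -25.    10.8] [-0.41475771 -0.01991736  1.59511541]
ledge 76 [-46.2 -24.6  35.1] [-53.4 -41.4  32. ] [-43.   -6.6  38.2]
178 [(199, -108, -35, 53), (200, -109, -35, 50), (201, -109, -35, 48), (202, -110, -35, 45), (203, -109, -35, 44), (204, -108, -36, 42), (205, -110, -36, 39), (206, -109, -36, 37), (207, -110, -36, 34), (208, -108, -37, 34), (209, -109, -37, 31), (210, -108, -38, 30), (211, -107, -38, 28)]
181 [(199, -102, -32, 55), (200, -104, -31, 51), (201, -102, -32, 51), (202, -103, -32, 49), (203, -101, -33, 48), (204, -103, -32, 44), (205, -102, -33, 42), (206, -110, -30, 34), (207, -108, -31, 34), (208, -107, -32, 32), (209, -104, -34, 32), (210, -106, -33, 28), (211, -104, -34, 28)]
```

Contact begins at about reported z 0.012, so I'll press 5 mm below that.

drive_tool:
  increments: "0 0 -0.1 0 0 0 0;0 0 -0.2 0 0 0 0;0 0 -0.3 0 0 0 0;0 0 -0.35 0 0 0 0;0 0 -0.4 0 0 0 0;0 0 -0.4 0 0 0 0"

```text
time_s: 4.62
tool_pos: [0.4621, -0.2676, 0.0068]
ee_rot: [[0.948, 0.319, 0.0], [0.319, -0.948, -0.0], [0.0, 0.0, -1.0]]
contact_force: [-0.5, 1.3, 3.7]
opening: -0.0001
grip_force: 1.7
```

Run:
```python
from h import *
look()
```

```text
4.6167 tool pad [-115.4  -25.     6.8] [-0.53086325  1.33248284  3.7070067 ]
ledge 78 [-37.3 -24.9  34.9] [-42.6 -42.7  32.1] [-33.6  -6.8  37.5]
```

The tab released the cover, and the ledge moved 9.5 mm. Next I'll lift off and go over behind the ledge.

drive_tool:
  increments: "0 0 2 0 0 0 0;0 0 4 0 0 0 0;0 0 4 0 0 0 0;0.8 -2.4 4 0 0 0 0;1.64 -4.87 4 0 0 0 0;1.64 -4.87 4 0 0 0 0;1.64 -4.87 4 0 0 0 0;1.64 -4.87 2.5 0 0 0 0;1.64 -4.87 1.2 0 0 0 0;1.64 -4.87 0.9 0 0 0 0;1.64 -4.87 0.9 0 0 0 0"

```text
time_s: 5.58
tool_pos: [0.4771, -0.3149, 0.0143]
ee_rot: [[0.948, 0.32, -0.003], [0.32, -0.948, 0.002], [-0.002, -0.003, -1.0]]
contact_force: [-0.1, 0.1, -0.0]
opening: -0.0001
grip_force: 0.0
```

drive_tool:
  increments: "0 0 -0.3 0 0 0 0;0 0 -0.6 0 0 0 0;0 0 -0.7 0 0 0 0;0 0 -0.7 0 0 0 0"

```text
time_s: 5.92
tool_pos: [0.4785, -0.3162, 0.0089]
ee_rot: [[0.948, 0.319, 0.0], [0.319, -0.948, -0.0], [0.0, 0.0, -1.0]]
contact_force: [-0.2, 0.5, 0.1]
opening: -0.0001
grip_force: 0.0
```

Run:
```python
from h import *
a=look()["pixels"][170:270,130:270]
cv2.imwrite("pics/c4.png",cv2.resize(a,(700,500),interpolation=cv2.INTER_CUBIC))
```

```text
5.9167 tool pad [-64.1 -24.9   8.9] [-0.15114514  0.45639151  0.10942034]
ledge 88 [-37.8 -26.9  34.7] [-59.2 -42.   32. ] [-33.8  -6.6  38.3]
```

View pics/c4.png

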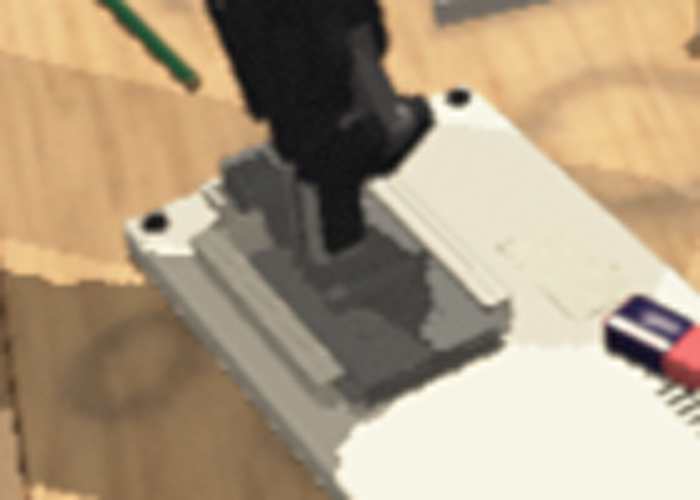

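The tip at (325,260) stands on the flat part of the cover just behind the ledge at (375,285), and the tab is up again. I'll push along +x.

drive_tool:
  increments: "0 0 -0.15 0 0 0 0;0.1 -0.28 -0.15 0 0 0 0;0.19 -0.57 -0.15 0 0 0 0;0.26 -0.76 -0.15 0 0 0 0;0.35 -1.04 -0.15 0 0 0 0;0.45 -1.33 -0.15 0 0 0 0;0.57 -1.71 -0.15 0 0 0 0;0.7 -2.09 -0.15 0 0 0 0;0.83 -2.46 -0.15 0 0 0 0;0.96 -2.84 -0.15 0 0 0 0;0.96 -2.84 -0.15 0 0 0 0"

```text
time_s: 6.88
tool_pos: [0.4884, -0.3455, 0.0073]
ee_rot: [[0.948, 0.319, 0.0], [0.319, -0.948, -0.0], [0.0, 0.001, -1.0]]
contact_force: [-0.6, -0.1, -0.4]
opening: -0.0002
grip_force: 0.0
```

Run:
```python
from h import *
look()
```

```text
6.8833 tool pad [-33.2 -24.9   7.3] [-0.57892725 -0.12861242 -0.37771629]
ledge 87 [-21.2 -29.7  35.1] [-39.3 -42.4  32.1] [-17.3  -6.2  38.5]
```

drive_tool:
  increments: "0.1 -0.28 0 0 0 0 0;0.22 -0.66 0 0 0 0 0;0.35 -1.04 0 0 0 0 0;0.48 -1.42 0 0 0 0 0;0.61 -1.8 0 0 0 0 0;0.73 -2.18 0 0 0 0 0;0.86 -2.56 0 0 0 0 0;0.99 -2.94 0 0 0 0 0;1.12 -3.32 0 0 0 0 0;1.24 -3.7 0 0 0 0 0;1.28 -3.79 0 0 0 0 0;1.28 -3.79 0 0 0 0 0"

```text
time_s: 7.93
tool_pos: [0.501, -0.383, 0.0073]
ee_rot: [[0.948, 0.319, 0.0], [0.319, -0.948, -0.0], [0.0, 0.0, -1.0]]
contact_force: [0.3, -0.7, -0.3]
opening: -0.0
grip_force: 0.0
```

Run:
```python
from h import *
a=look()["pixels"][180:300,150:310]
cv2.imwrite("pics/c5.png",cv2.resize(a,(720,540),interpolation=cv2.INTER_CUBIC))
```

```text
7.9333 tool pad [  6.3 -24.9   7.3] [ 0.30144221 -0.73129536 -0.30759562]
ledge 91 [ 18.  -28.2  34.8] [  0.7 -42.2  32. ] [22.4 -6.9 38.1]
```

View pics/c5.png

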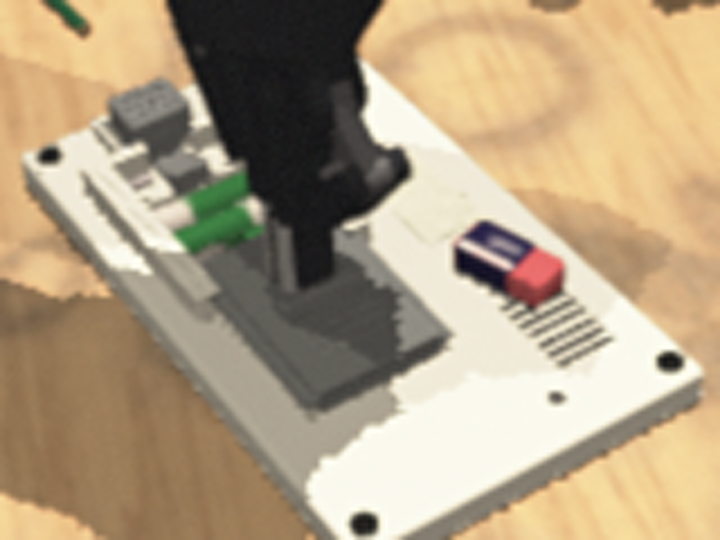

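The cover, with its front edge at (320,400)-(445,340), is sliding straight. The cells are exposed and the eraser at (510,265) is clear. About 28 mm remain.

drive_tool:
  increments: "0.1 -0.28 -0.05 0 0 0 0;0.19 -0.57 -0.05 0 0 0 0;0.29 -0.85 -0.05 0 0 0 0;0.38 -1.14 -0.05 0 0 0 0;0.48 -1.42 -0.05 0 0 0 0;0.57 -1.71 -0.05 0 0 0 0;0.67 -1.99 -0.05 0 0 0 0;0.77 -2.28 -0.05 0 0 0 0;0.86 -2.56 -0.05 0 0 0 0;0.92 -2.75 -0.05 0 0 0 0;0.92 -2.75 -0.05 0 0 0 0"

```text
time_s: 8.9
tool_pos: [0.5102, -0.4106, 0.0068]
ee_rot: [[0.948, 0.319, 0.0], [0.319, -0.948, -0.0], [0.0, 0.0, -1.0]]
contact_force: [0.4, 0.2, 0.4]
opening: -0.0001
grip_force: 0.0
```

drive_tool:
  increments: "-0.2 0.6 0 0 0 0 0;-0.3 0.95 0 0 0 0 0;-0.3 0.95 1 0 0 0 0;-0.3 0.95 4 0 0 0 0;-0.3 0.95 8 0 0 0 0;-4 2.5 10 0 0 0 0;-8 3.5 12 0 0 0 0;-12 4 14 0 0 0 0;-15 4 14 0 0 0 0;-18 4 14 0 0 0 0;-20 4 14 0 0 0 0;-20 4 14 0 0 0 0"

```text
time_s: 9.9
tool_pos: [0.3069, -0.3695, 0.1485]
ee_rot: [[0.949, 0.317, 0.0], [0.317, -0.949, -0.001], [-0.0, 0.001, -1.0]]
contact_force: [-0.5, -0.6, -0.5]
opening: 0.0
grip_force: 0.0
```

Run:
```python
from h import *
r=look();Q=loc(r["P"]);
t=(Q[...,0]>-5)&(Q[...,0]<112)&(Q[...,1]>15)&(Q[...,1]<68)&(Q[...,2]>22)&(Q[...,2]<50)
print("eraser",Q[t].mean(0).round(1),Q[t].min(0).round(1),Q[t].max(0).round(1))
t=(Q[...,0]>-5)&(Q[...,0]<112)&(Q[...,1]<15)&(Q[...,1]>-68)&(Q[...,2]>22)&(Q[...,2]<30)
print("cover",Q[t].min(0).round(1),Q[t].max(0).round(1))
a=r["pixels"][130:300,120:320]
cv2.imwrite("pics/c6.png",cv2.resize(a,(700,595),interpolation=cv2.INTER_CUBIC))
```

```text
9.9 tool pad [ -68.3 -204.5  148.5] [-0.48534413 -0.60633477 -0.45264461]
ledge 76 [ 47.1 -24.6  34. ] [ 42.4 -40.9  32. ] [51.  -5.8 36.1]
eraser [38.7 44.7 27.5] [14.1 31.1 22.1] [60.1 60.3 30.9]
cover [  0.  -56.1  22. ] [86.8  8.2 29.6]
```

View pics/c6.png

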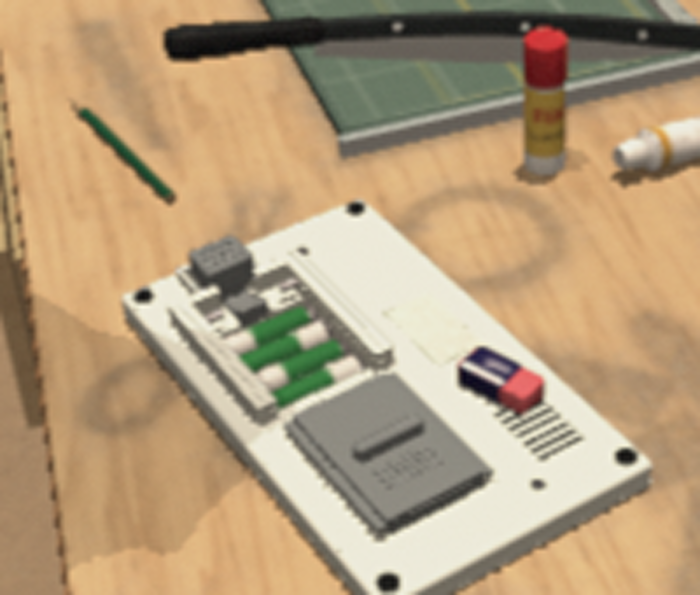

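The cover at (390,455) is fully out of the grooves, with its origin at about x = 44 mm, and lies flat on the pad. The eraser and glue stick have not moved.

```bash
python3 -c "
from rig import env
print(env.finish_job())"
```

```text
the job is handed in; nothing more can be done
None
```

The job is handed in at about 10 s of the 38 s allowed: the snap tab was pressed and the cover pushed right out of its grooves. It lies on the back of the pad, and the eraser and glue stick are where they were.

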